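Hold the disc hub on the shaft flat of the turntable base

TASK

With the fingers, turn the bare upright shaft of the turntable base until its flat faces the front of the base (the side with the switch and speed knob). Then take the flanged hub whose bore fits that shaft, bring it down over the shaft with its set screw square on the flat, and finish holding it level there, its top flush with the end of the shaft and the screw facing the front, so that I can tighten it; do not let go. Leave everything else where it is.

Things in the scene. Friction and masses are not known exactly. Their poses are not given: they have to be found in the camera images.
- stand: Turntable base without its disc, fixed: grey steel box 200 mm (x) by 220 mm (y), 90 mm high, with a dark square four-bolt bearing on top (88 mm square, its top 118 mm above the bench) that carries an upright shaft. Origin: centre of the underside, below the shaft; z up. Its +x side is the front: plate with rocker switch and round speed knob, turned away from the robot.
- shaft_top (a point): Centre of the upper end of the upright steel shaft, 20 mm diameter, 56 mm out of the bearing, so its end is 174 mm above the bench; 3 mm chamfer at the end. The axes turn with the shaft: x points out of the flat, z is up along the shaft. The shaft turns without end either way and stays where it is left (friction about 0.08 N m).
- shaft_flat (a point): Middle of the set-screw flat on the shaft: 14 mm below the shaft end, 7 mm from the shaft axis; same axes as shaft_top, x points out of the flat. The flat is 14 mm wide and runs over the top 36 mm of the shaft; across the flat the shaft is 17 mm thick instead of 20 mm.
- hub_mid (a point): Steel flanged hub for the turntable disc, standing flange down on the board, 0.25 to 0.5 kg: flange 64 mm diameter, 8 mm thick, at the bottom; boss 38 mm diameter above it; 38 mm total height; round through bore 22.4 mm; one set screw in the boss. This point: on its axis, half-way up (19 mm above the underside); z up, x towards the set screw.
- hub_top (a point): Centre of the top face of the same hub (on the axis of the bore, 38 mm above the underside); same axes as hub_mid.
- hub_screw (a point): Outer end of the hub's M8 set screw, 24 mm from the hub's axis (5 mm proud of the boss), 23 mm above its underside; axes as hub_mid. Its 8 mm wide tip reaches 2.6 mm into the bore, to 8.6 mm from the axis: the hub goes right down over the flatted shaft only with the screw over the flat, and lands on the shaft end if the screw is more than about 17 degrees off.
- small_hub_mid (a point): Smaller steel hub of the same kind, for another machine: flange 52 mm, boss 29 mm diameter, 30 mm high, bore only 12.4 mm: does not go on this shaft. Point on its axis half-way up. Leave it.
- board: Dark grey rolling board, 300 mm (x) by 300 mm (y), 12 mm thick, fixed on the bench; the two hubs, the hex key and three incense cones stand on it. Origin: centre of the underside.
- hex_key: Steel hex key lying on the board, 90 mm long with a 28 mm short leg, 6 mm thick. Origin: middle of the long leg, on the board. Leave it.
- cone0_mid (a point): Brown incense cone standing on the board, 20 mm wide at the foot, 40 mm high. Point half-way up. Leave it.
- cone1_mid (a point): Second incense cone like cone0.
- cone2_mid (a point): Third incense cone like cone0.
- bundle0_mid (a point): Bundle of incense sticks lying on the bench, 220 mm long, 38 mm thick. Its centre. Leave it.
- bundle1_mid (a point): Second bundle like bundle0.
- hub: The same larger hub as a whole. Origin: centre of its underside; axes as hub_mid.
- shaft: The same shaft as a whole. Origin: on its axis at the top of the bearing, 56 mm below its end; axes as shaft_top.
Mind the look-alikes: they are no part of the job. Leave any brown or orange look-alike of the hub alone.

How it is judged:
By the outcome, as a careful person would: the job done as asked, in the order asked, and still so for the second after the job is handed in, while the arm keeps its last pose, push and grip.
It also fails if it takes over 72 s, if anything falls off the work surface, if the arm or the gripper's body presses on something with over 40 N, if the wrist force passes 120 N, or if a joint passes its speed limit or range.

ROBOT

A 6-joint arm with a two-finger parallel gripper is mounted at the origin on the work surface. World frame = base frame: x ahead of the robot, y to its left, z up, the work surface at z = 0. Lengths are in mm, angles in degrees, forces in N, time in s.
With the tool pointing down it reaches from about 300 to 850 mm from the base axis. Payload 4.2 kg.
Tool frame: the origin (TCP) lies at the very end of the fingers, on their centre line; the grasp point (between the pads) lies 19 mm behind it; z points along the fingers, y is the direction in which the jaws open and shut (so a half turn about z gives the same grasp; the last joint's range is limited). The gripper opens to 91 mm and grips with 3 to 60 N. Pads are 32 mm wide; open, the fingers measure 118 mm over their backs; the gripper's body (76 mm by 178 mm) begins 60 mm behind the grasp point.
Start: joints at [-77.865, 18.312, 89.639, -0, 72.044, -1.146], TCP at [132.097, -559.64, 176.776] pointing down, gripper open.
Joint ranges: [-177.97, 177.97], [-48.28, 115.42], [12.27, 149.76], [-77.06, 257.06], [2.81, 150.46], [-146.56, 146.56]. Speed limits (degrees/s): [147.25, 147.25, 180, 180, 180, 180].

INTERFACE

Orientations are given as [roll, pitch, yaw] about the fixed x, y, z axes, in that order (R = Rz(yaw) Ry(pitch) Rx(roll)).
In Python, from workcell import telemetry, grab_frame, job gives the robot as it stands.
- The arm moves only by the tool drive_tool, never from a script. Its argument "moves" is a list of rows, each an object of numbers: "claw": the closure, from -1 (fully open) to 1 (shut); "dx", "dy", "dz": the shift along the tool's x, y, z in units of 20 mm (1.0 is 20 mm); "yaw": the turn about the tool's z in units of 0.15 rad (1.0 is 0.15 rad). In form: [{"claw": .., "dx": .., "dy": .., "dz": .., "yaw": ..}, ...]. A call has 1 to 5 rows; each row shifts and turns the pose as measured when the row begins, along the tool's axes as they then stand; what a row does not reach is not made up. A row lasts 1/8 s, in which the tool goes at most 62.5 mm and 10.7 degrees, less where a joint would pass 70% of its speed; a pose out of reach is approached as far as the arm can. A call with a number of a shift or a turn outside -1 to 1 is refused whole. A call with a gripper value outside its range is refused whole. The fingers move at their own pace and stop on an object; "grip_force" is the grip in N (left out, the last holds). Time passes only in rows, so rows that do not move let the fingers close. It gives the time, the measured TCP pose, the force and the opening at its end, in the units of the state.
- telemetry.state(): the state, without advancing time (a new reading comes with each control period).
- grab_frame(name): name is "scene" or "side" or "wrist"; returns a dict with "color" (400x640x3 uint8, blue, green, red), "vertical_fov" (degrees; the focal length in pixels is half the picture's height over the tangent of half this angle, whatever the lens; pixels are square), "cx", "cy" (the principal point, pixels), "pose" (4x4, takes a point from camera to world coordinates). Camera axes: x right, y down, z forward; pixel columns grow to the right and rows downward; lengths in mm; the calibration is good to about 2 mm. A picture is of the moment at which its call begins. There is no depth.
- job.job_done(): hands the job in, once; it reports no verdict.
The state is a dict: "time_s": time; "qpos": joint angles; "qvel": joint speeds; "effort": joint torques, N m; "ee_pos": TCP position; "ee_rot": TCP orientation; "force": force on the tool from outside, world axes, zero at the start; "torque": the same for the moment, N m; "gripper_width": finger opening in mm.
Only numpy, scipy, OpenCV 4.12 (cv2) and the standard library are available. Lean on these libraries where they do the work, as an engineer would, in place of code of your own. Each camera call takes 0.05 s, during which the arm holds its last target.

## Working session

There is one attempt and no reset: what is moved stays moved. The work goes in short steps, Python scripts to look and compute and a tool call to move; the robot and the scene stay as the last step left them, time stands still between calls to the robot, and variables do not carry over. Pictures are saved under pics/ and viewed, and the job is handed in when it is done.

Besides the shell and the picture viewer there is one more tool, called after "Request:" as name(argument=value, ...) on one line, values as JSON. drive_tool: Moves the arm, as the interface text tells. Its arguments: {"type":"object","properties":{"moves":{"type":"array"},"grip_force":{"type":"number"}},"required":["moves"]}

```bash
ls; mkdir -p pics; python3 - <<'E'
from workcell import telemetry, grab_frame, job
import cv2,pickle
print(telemetry.state())
for n in ["scene","side","wrist"]:
    f=grab_frame(n); cv2.imwrite(f"pics/{n}0.png",f["color"]); pickle.dump(f,open(f"pics/{n}0.pkl","wb"))
    print(n,f["vertical_fov"],f["cx"],f["cy"],f["pose"])
E
```

```text
pics
{'time_s': 0.0, 'qpos': array([-7.78635877e+01,  1.83524810e+01,  8.97056880e+01, -2.25234779e-03,
        7.20412712e+01, -1.14441446e+00]), 'qvel': array([-0.05139558,  0.04449066,  0.05824908, -0.06153144,  0.11793773,
        0.03956776]), 'effort': array([-2.22975104e-03, -4.12460768e+01, -2.31972116e+01,  7.27452664e-02,
        4.57422389e-02, -1.64772214e-04]), 'ee_pos': array([ 131.9777298 , -559.08482818,  175.91675693]), 'ee_rot': array([-1.79900537e+02,  1.54909058e-04,  1.32815233e+01]), 'force': array([0.73996612, 0.12139187, 0.63710802]), 'torque': array([ 0.00538838, -0.00910568, -0.02231879]), 'gripper_width': 91.04737478291938}
scene 50.05154274959449 323.599853648767 206.09653908205473 [[ 4.58232174e-03  5.48360124e-01 -8.36229739e-01  1.31774857e+03]
 [ 9.99883599e-01  9.65742070e-03  1.18119846e-02  1.84987303e+01]
 [ 1.45530437e-02 -8.36186527e-01 -5.48252041e-01  6.28347297e+02]
 [ 0.00000000e+00  0.00000000e+00  0.00000000e+00  1.00000000e+00]]
side 44.83840950882022 321.8155327281172 199.99565159687543 [[ 9.22320267e-01 -2.56641303e-01  2.88895427e-01  2.42985860e+02]
 [-3.86297256e-01 -5.93022309e-01  7.06469370e-01 -7.34934895e+02]
 [-9.98778609e-03 -7.63190529e-01 -6.46096325e-01  8.13570675e+02]
 [ 0.00000000e+00  0.00000000e+00  0.00000000e+00  1.00000000e+00]]
wrist 67.98424925068717 317.7590157363795 198.83874101947612 [[ 2.29764505e-01 -9.32117334e-01 -2.79938473e-01  2.11577329e+02]
 [-9.73245610e-01 -2.20385820e-01 -6.49851815e-02 -5.40428913e+02]
 [-1.12065573e-03  2.87380177e-01 -9.57815941e-01  3.83671519e+02]
 [ 0.00000000e+00  0.00000000e+00  0.00000000e+00  1.00000000e+00]]
```

View pics/scene0.png

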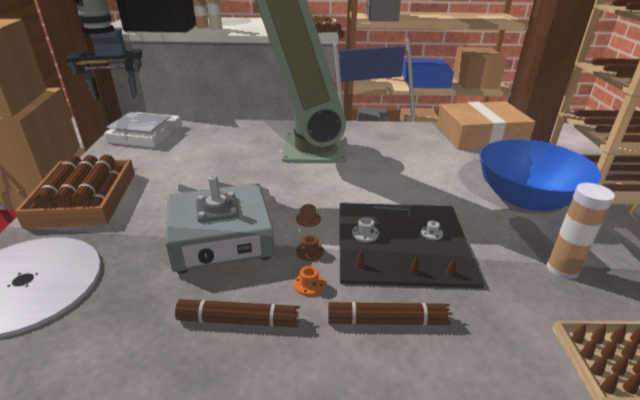

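View pics/side0.png

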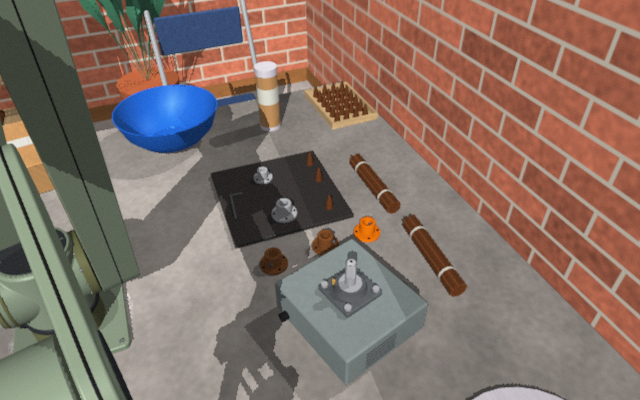

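View pics/wrist0.png

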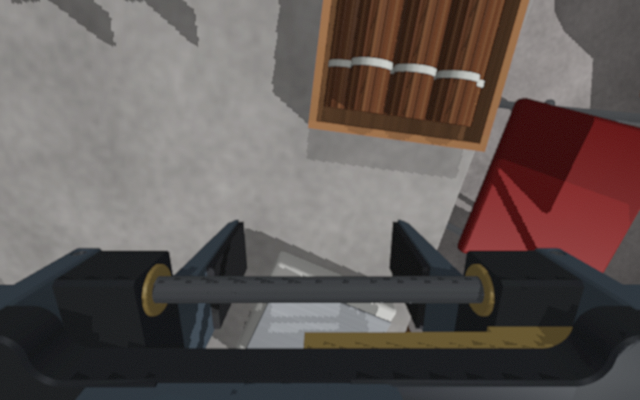

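```bash
python3 - <<'E'
import cv2
s=cv2.imread("pics/scene0.png"); d=cv2.imread("pics/side0.png")
def c(im,x0,y0,x1,y1,k,n): cv2.imwrite("pics/"+n,cv2.resize(im[y0:y1,x0:x1],None,fx=k,fy=k,interpolation=cv2.INTER_CUBIC))
c(s,160,165,280,275,6,"s_stand.png"); c(s,335,195,485,290,5,"s_board.png")
c(d,270,230,430,380,4,"d_stand.png"); c(d,205,145,360,250,5,"d_board.png")
E
```

```text
(no output)
```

View pics/s_stand.png

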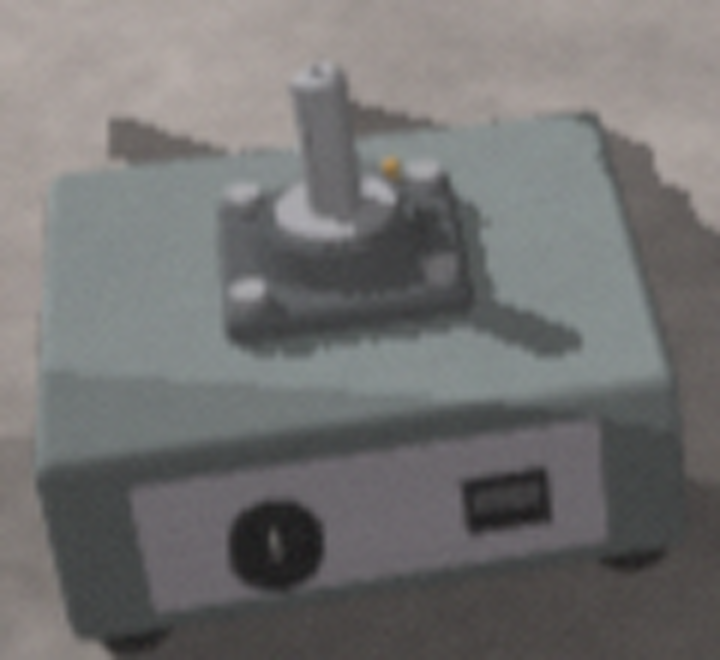

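View pics/s_board.png

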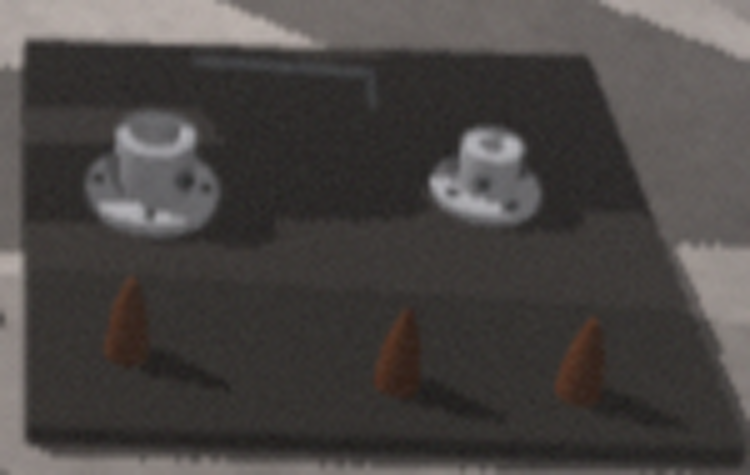

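View pics/d_stand.png

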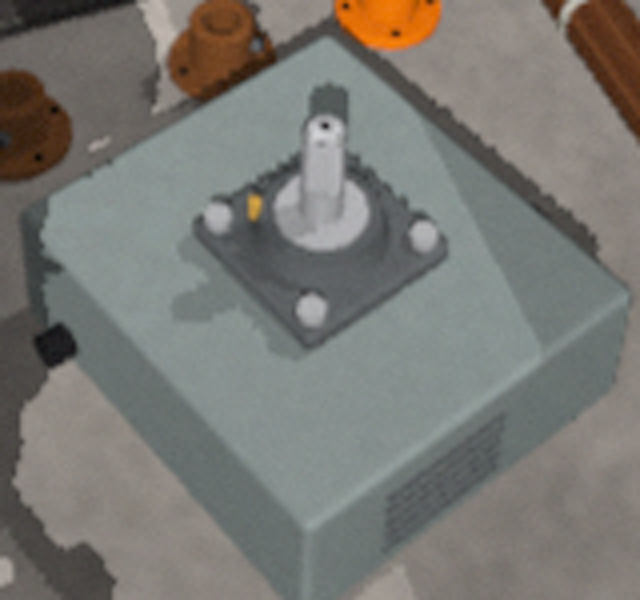

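View pics/d_board.png

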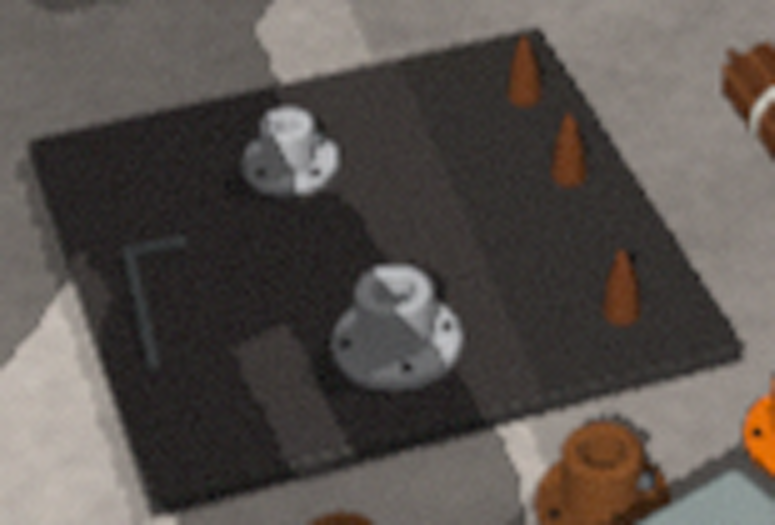

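```bash
cat > h.py <<'E'
import numpy as np,cv2,pickle
from workcell import telemetry, grab_frame, job
def K(f):
    F=200/np.tan(np.radians(f["vertical_fov"]/2)); return F
def ray(f,u,v):
    F=K(f); d=np.array([(u-f["cx"])/F,(v-f["cy"])/F,1]); P=f["pose"]; return P[:3,3],P[:3,:3]@d
def onz(f,u,v,z):
    o,d=ray(f,u,v); return o+d*(z-o[2])/d[2]
def tri(obs):
    A=np.zeros((3,3));b=np.zeros(3)
    for f,u,v in obs:
        o,d=ray(f,u,v); d=d/np.linalg.norm(d); M=np.eye(3)-np.outer(d,d); A+=M;b+=M@o
    return np.linalg.solve(A,b)
def proj(f,p):
    P=f["pose"]; c=P[:3,:3].T@(np.asarray(p,float)-P[:3,3]); F=K(f); return np.array([F*c[0]/c[2]+f["cx"],F*c[1]/c[2]+f["cy"]])
def ld(n): return pickle.load(open(f"pics/{n}.pkl","rb"))
def snap(n,tag):
    f=grab_frame(n); cv2.imwrite(f"pics/{n}{tag}.png",f["color"]); pickle.dump(f,open(f"pics/{n}{tag}.pkl","wb")); return f
def crop(n,x0,y0,x1,y1,k,out):
    im=cv2.imread(f"pics/{n}.png"); cv2.imwrite(f"pics/{out}.png",cv2.resize(im[y0:y1,x0:x1],None,fx=k,fy=k,interpolation=cv2.INTER_CUBIC))
E
python3 - <<'E'
from h import *
np.set_printoptions(precision=1,suppress=True)
s=ld("scene0");d=ld("side0")
for n,u,v in [("FL",166.7,244),("FR",272.5,227.5),("BL",169,195),("BR",259,184.7)]: print(n,onz(s,u,v,90))
# side: stand corners
for u,v in [(270+305/4,230+525/4),(270+630/4,230+290/4),(270+325/4,230+38/4),(270+25/4,230+212/4)]: print("side",onz(d,u,v,90))
print("shaft",onz(s,213.3,177,174),onz(d,351.2,261.2,174),tri([(s,213.3,177),(d,351.2,261.2)]))
print("hub",onz(s,366,221,50),onz(d,284.2,202.6,50),tri([(s,366,221),(d,284.2,202.6)]))
print("screw",onz(s,372.4,231,35))
print("cones",[onz(s,335+u/5,195+v/5,12)[:2] for u,v in [(126,360),(397,393),(580,402)]])
print("shub",onz(s,335+490/5,195+145/5,42))
E
```

```text
FL [ 640.6 -284.8   90. ]
FR [581.4 -78.8  90. ]
BL [ 455.2 -335.    90. ]
BR [ 403.  -129.1   90. ]
side [ 443.9 -341.4   90. ]
side [ 632.4 -290.9   90. ]
side [573.7 -87.1  90. ]
side [ 390.6 -136.9   90. ]
shaft [ 515.3 -207.5  174. ] [ 511.9 -211.5  174. ] [ 512.5 -208.9  171.9]
hub [497.6 130.1  50. ] [496.9 127.2  50. ] [497.1 129.6  48.9]
screw [516.4 144.4  35. ]
cones [array([616.3, 109.8]), array([635.9, 223.6]), array([640.6, 300.5])]
shub [496.  289.2  42. ]
```

```bash
python3 - <<'E'
from h import *
a=cv2.imread("pics/scene0.png")[170:212,195:235]; b=cv2.imread("pics/side0.png")[252:292,330:370]
a=cv2.resize(a,(400,420),interpolation=cv2.INTER_CUBIC);b=cv2.resize(b,(400,420),interpolation=cv2.INTER_CUBIC)
cv2.imwrite("pics/z.png",np.hstack([a,b]))
E
```

```text
(no output)
```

View pics/z.png

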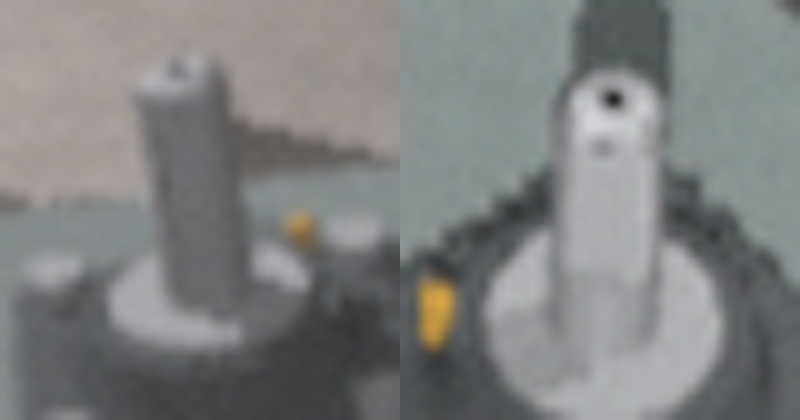

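Request:
drive_tool(moves=[{"dz":-1,"dx":1,"dy":-0.5},{"dz":-1,"dx":1,"dy":-0.5},{"dz":-1,"dx":1,"dy":-0.5},{"dx":1,"dy":-0.5},{"dx":1,"dy":-0.5}])

```text
validation failed for argument at $.mo...
```

Request:
drive_tool(moves=[{"claw":-1,"dx":1,"dy":-0.5,"dz":-1,"yaw":0},{"claw":-1,"dx":1,"dy":-0.5,"dz":-1,"yaw":0},{"claw":-1,"dx":1,"dy":-0.5,"dz":-1,"yaw":0},{"claw":-1,"dx":1,"dy":-0.5,"dz":0,"yaw":0},{"claw":-1,"dx":1,"dy":-0.5,"dz":0,"yaw":0}])

```text
time_s: 0.78
ee_pos: [218.9, -485.5, 235.9]
ee_rot: [-179.7, 0.0, 13.1]
force: [-0.6, -0.2, -0.6]
gripper_width: 91.6
```

Request:
drive_tool(moves=[{"claw":-1,"dx":1,"dy":-0.75,"dz":0,"yaw":0},{"claw":-1,"dx":1,"dy":-0.75,"dz":0,"yaw":0},{"claw":-1,"dx":1,"dy":-0.75,"dz":0,"yaw":0},{"claw":-1,"dx":1,"dy":-0.75,"dz":0,"yaw":0},{"claw":-1,"dx":1,"dy":-0.75,"dz":0,"yaw":0}])

```text
time_s: 1.4
ee_pos: [301.4, -385.9, 235.0]
ee_rot: [-179.5, 0.0, 13.1]
force: [0.4, 0.1, 0.3]
gripper_width: 91.2
```

Request:
drive_tool(moves=[{"claw":-1,"dx":1,"dy":-0.75,"dz":0,"yaw":0},{"claw":-1,"dx":1,"dy":-0.75,"dz":0,"yaw":0},{"claw":-1,"dx":1,"dy":-0.75,"dz":0,"yaw":0},{"claw":-1,"dx":1,"dy":-0.75,"dz":0,"yaw":0},{"claw":-1,"dx":1,"dy":-0.75,"dz":0,"yaw":0}])

```text
time_s: 2.02
ee_pos: [383.4, -286.0, 234.3]
ee_rot: [-179.4, 0.1, 13.1]
force: [-0.1, 0.2, 0.3]
gripper_width: 91.3
```

Request:
drive_tool(moves=[{"claw":-1,"dx":1,"dy":-0.8,"dz":0,"yaw":0},{"claw":-1,"dx":1,"dy":-0.8,"dz":0,"yaw":0},{"claw":-1,"dx":1,"dy":-0.8,"dz":0,"yaw":0},{"claw":-1,"dx":1,"dy":-0.8,"dz":0,"yaw":0},{"claw":-1,"dx":0,"dy":0,"dz":0,"yaw":0}])

```text
time_s: 2.65
ee_pos: [448.5, -201.3, 233.3]
ee_rot: [-179.3, 0.3, 13.2]
force: [0.1, -0.5, -0.2]
gripper_width: 91.0
```

Request:
drive_tool(moves=[{"claw":-1,"dx":0,"dy":0,"dz":0,"yaw":1},{"claw":-1,"dx":0,"dy":0,"dz":0,"yaw":1},{"claw":-1,"dx":0,"dy":0,"dz":0,"yaw":1},{"claw":-1,"dx":0,"dy":0,"dz":0,"yaw":1},{"claw":-1,"dx":0,"dy":0,"dz":0,"yaw":0.65}])

```text
time_s: 3.28
ee_pos: [444.9, -204.4, 232.3]
ee_rot: [-179.8, 0.9, -28.2]
force: [-1.0, -0.6, -0.2]
gripper_width: 91.1
```

```bash
python3 - <<'E'
from h import *
snap("wrist","1"); print(telemetry.state())
E
```

```text
{'time_s': 3.325, 'qpos': array([-26.18157845,   9.20818617,  93.94283587,   0.20180019,
        77.72125185,  92.07010402]), 'qvel': array([ 0.12356772,  0.01282728, -0.07560862,  0.23326219, -0.02116827,
       -9.41332799]), 'effort': array([ 2.94126291e-01, -3.31398654e+01, -2.40525842e+01,  1.03359092e-01,
       -2.58008408e-02,  2.15258743e-01]), 'ee_pos': array([ 444.78802224, -204.44052779,  232.24279428]), 'ee_rot': array([-179.83511126,    0.87887726,  -28.29483528]), 'force': array([ 0.1342775 , -0.33070684,  1.27668142]), 'torque': array([ 0.08675419, -0.00432308,  0.04823988]), 'gripper_width': 91.34814417920083}
```

View pics/wrist1.png

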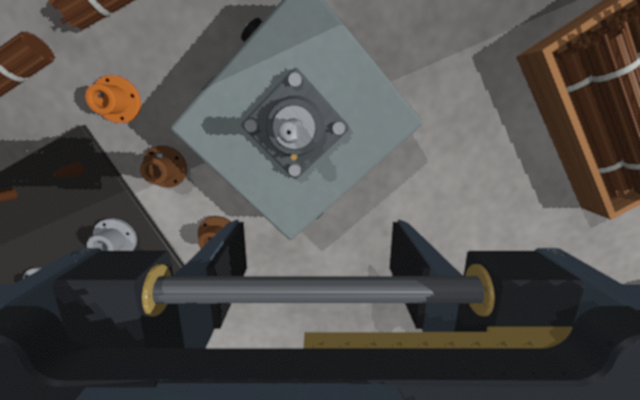

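```bash
python3 - <<'E'
from h import *
np.set_printoptions(precision=1,suppress=True)
crop("wrist1",235,65,355,180,6,"w1c")
f=ld("wrist1");print(f["pose"]); print(proj(f,[512.5,-209,174]),proj(f,[512.5,-209,118]))
E
```

```text
[[  -0.5   -0.8   -0.3  519.4]
 [  -0.9    0.4    0.1 -244.8]
 [  -0.     0.3   -1.   438.7]
 [   0.     0.     0.     1. ]]
[286.3 132.5] [291.8 127.8]
```

View pics/w1c.png

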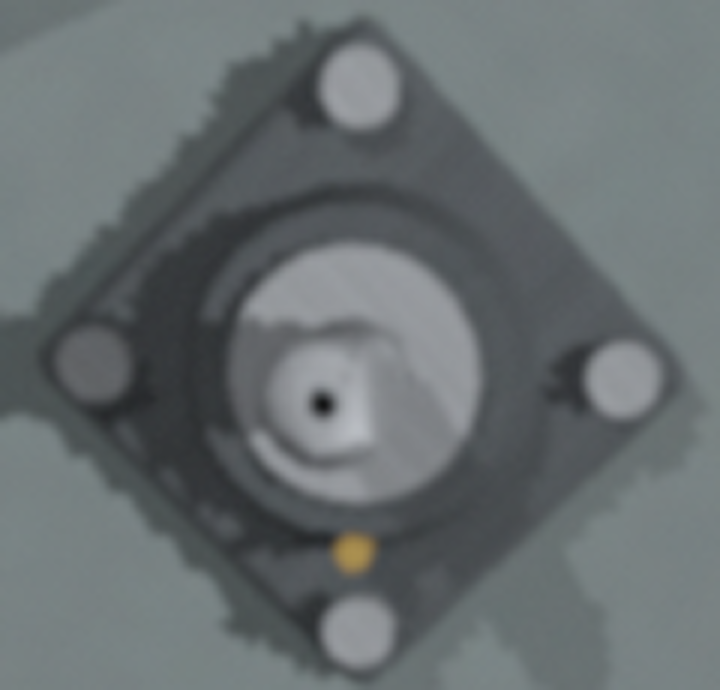

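```bash
python3 - <<'E'
from h import *
np.set_printoptions(precision=1,suppress=True)
f=ld("wrist1");g=lambda u,v,z:onz(f,235+u/6,65+v/6,z)
print("top",g(322,403,174)); 
b=[g(*p,123)[:2] for p in [(358,87),(622,380),(357,632),(93,363)]]
print(b,"mean",np.mean(b,0))
for i in range(4):
    e=b[(i+1)%4]-b[i]; print(np.linalg.norm(e),np.degrees(np.arctan2(e[1],e[0])))
a=g(355,345,171);c=g(369,438,171); e=(c-a)[:2];print(e,np.degrees(np.arctan2(e[1],e[0])))
print("ring",g(355,373,118))
E
```

```text
top [ 511.8 -211.   174. ]
[array([ 551.8, -235.1]), array([ 489.2, -252.1]), array([ 472.2, -189.8]), array([ 534.8, -172.9])] mean [ 512.  -212.5]
64.8998592609164 -164.80214855791948
64.59340770811862 105.25222626054918
64.89026042041813 15.086233237686928
64.46700477068492 -74.7390266062437
[-12.6   4.8] 159.29653715920352
ring [ 511.9 -211.5  118. ]
```

Request:
drive_tool(moves=[{"claw":-1,"dx":0,"dy":0,"dz":0,"yaw":-0.85},{"claw":-1,"dx":1,"dy":-0.27,"dz":0,"yaw":0},{"claw":-1,"dx":1,"dy":-0.27,"dz":0,"yaw":0},{"claw":-1,"dx":1,"dy":-0.27,"dz":0,"yaw":0}])

```text
time_s: 3.82
ee_pos: [504.5, -213.4, 231.4]
ee_rot: [-179.8, 0.9, -20.6]
force: [1.0, 0.2, -1.0]
gripper_width: 90.9
```

Request:
drive_tool(moves=[{"claw":-1,"dx":0.32,"dy":-0.25,"dz":0,"yaw":0},{"claw":-0.2,"dx":0,"dy":0,"dz":1,"yaw":0},{"claw":-0.2,"dx":0,"dy":0,"dz":1,"yaw":0}])

```text
time_s: 4.2
ee_pos: [512.0, -212.1, 191.3]
ee_rot: [-179.9, 0.8, -20.5]
force: [-0.7, -0.2, 0.1]
gripper_width: 73.7
```

Request:
drive_tool(moves=[{"claw":-0.2,"dx":0,"dy":-0.05,"dz":1,"yaw":0},{"claw":-0.2,"dx":0,"dy":0,"dz":1,"yaw":0},{"claw":0.4,"dx":0,"dy":0,"dz":0.25,"yaw":0}], grip_force=20)

```text
time_s: 4.58
ee_pos: [508.6, -210.8, 144.0]
ee_rot: [-179.9, 1.1, -20.4]
force: [-0.3, -0.4, 0.1]
gripper_width: 47.1
```

Request:
drive_tool(moves=[{"claw":1,"dx":0.16,"dy":-0.05,"dz":0,"yaw":0},{"claw":1,"dx":0,"dy":0,"dz":0,"yaw":0}], grip_force=45)

```text
time_s: 4.82
ee_pos: [512.3, -211.4, 145.1]
ee_rot: [-179.9, 1.0, -20.4]
force: [-0.2, 0.5, -1.3]
gripper_width: 27.7
```

Request:
drive_tool(moves=[{"claw":1,"dx":0,"dy":0,"dz":0,"yaw":0},{"claw":1,"dx":0,"dy":0,"dz":0,"yaw":0}])

```text
time_s: 5.08
ee_pos: [513.0, -211.7, 146.3]
ee_rot: [-180.0, 0.9, -20.4]
force: [0.0, 0.6, -0.2]
gripper_width: 7.8
```

```bash
python3 - <<'E'
from h import *
snap("side","2");snap("wrist","2");snap("scene","2"); print(telemetry.state()["gripper_width"],telemetry.state()["ee_pos"])
crop("side2",250,150,450,320,4,"s2c")
crop("scene2",130,100,290,240,5,"c2c")
E
```

```text
0.05854605489190437 [ 512.80597825 -211.65915855  146.04457754]
```

View pics/s2c.png

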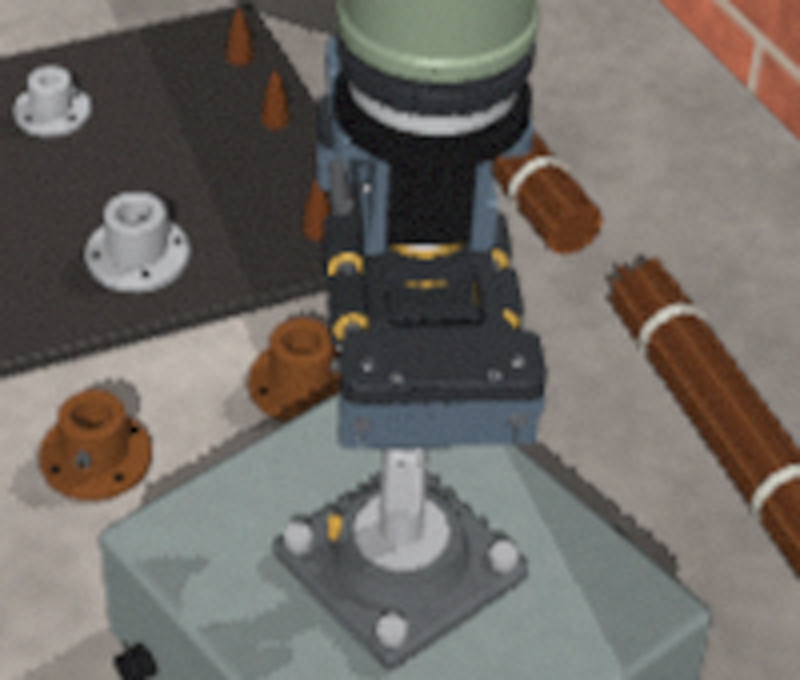

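View pics/c2c.png

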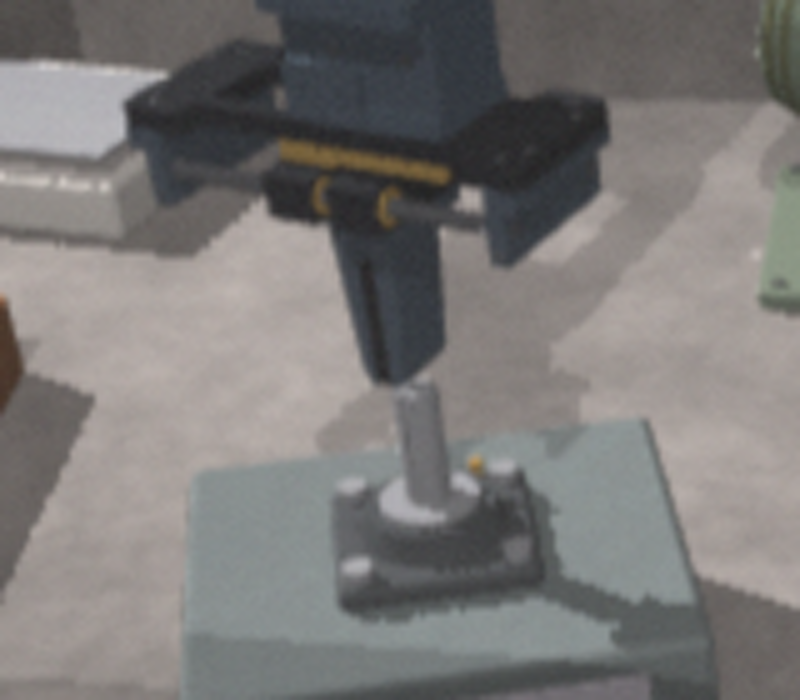

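View pics/wrist2.png

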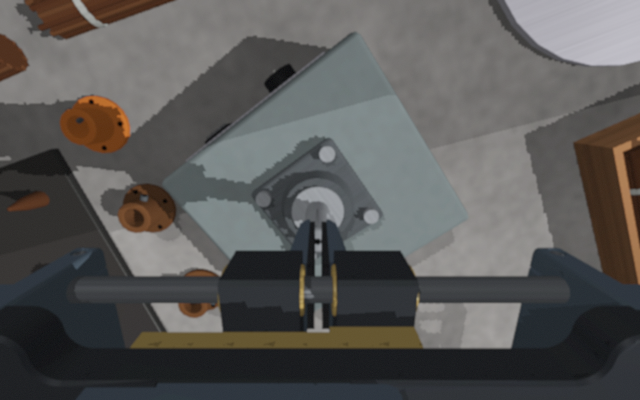

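```bash
python3 - <<'E'
from h import *
np.set_printoptions(precision=1,suppress=True)
w=ld("wrist2");s=ld("scene2");d=ld("side2");st=telemetry.state();print(st["ee_pos"],st["ee_rot"],st["qpos"])
print(w["pose"][:3,3])
print("tcp proj scene",proj(s,st["ee_pos"]),"wrist",proj(w,st["ee_pos"]),"side",proj(d,st["ee_pos"]))
for n,f in(("scene",s),("wrist",w),("side",d)): print(n,"shaft top proj",proj(f,[512,-211,174]))
print(tri([(s,207.6,176.6),(w,314,222)]))
crop("wrist2",250,150,390,270,5,"w2c")
print(w["pose"],w["vertical_fov"],s["pose"][:3,3],d["pose"][:3,3])
E
```

```text
[ 512.8 -211.7  146. ] [-180.     0.9  -20.4] [-23.6  18.2  94.4  -0.   68.3  86.8]
[ 592.5 -241.2  352.7]
tcp proj scene [213.2 187.6] wrist [318.  223.7] side [351.3 271.6]
scene shaft top proj [212.  176.2]
wrist shaft top proj [317.5 241.2]
side shaft top proj [351.2 261. ]
[ 529.  -215.2  182.7]
[[  -0.3   -0.9   -0.3  592.5]
 [  -0.9    0.3    0.1 -241.2]
 [  -0.     0.3   -1.   352.7]
 [   0.     0.     0.     1. ]] 67.98424925068717 [1317.7   18.5  628.3] [ 243.  -734.9  813.6]
```

View pics/w2c.png

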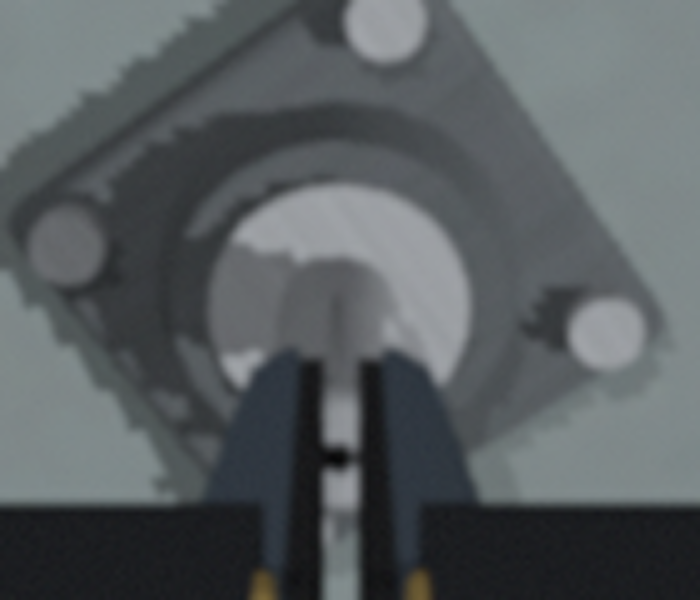

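```bash
python3 - <<'E'
from h import *
np.set_printoptions(precision=1,suppress=True)
crop("scene0",60,30,160,120,7,"s0g")
s=ld("scene0");w=ld("wrist0")
T=np.array([132,-559.1,175.9]);a=np.radians(13.28);x=np.array([np.cos(a),np.sin(a),0]);y=np.array([np.sin(a),-np.cos(a),0])
for h in (0,20,40):
  print(h,[(proj(s,T+sg*45.5*y+[0,0,h]+k*x)-[60,30])*7 for sg in(1,-1) for k in(16,)], [proj(w,T+sg*45.5*y+[0,0,h]+k*x) for sg in(1,-1) for k in(16,-16)])
E
```

```text
0 [array([284.5, 579.7]), array([523.8, 563.7])] [array([379.9, 203.3]), array([377.4, 243.2]), array([256. , 203.2]), array([258.5, 243.1])]
20 [array([270.9, 531.9]), array([512.7, 516.5])] [array([385.8, 212.3]), array([382.8, 255.4]), array([250. , 212.2]), array([253. , 255.4])]
40 [array([257.1, 483.3]), array([501.3, 468.4])] [array([393.1, 223.2]), array([389.4, 270.2]), array([242.8, 223.2]), array([246.4, 270.1])]
```

View pics/s0g.png

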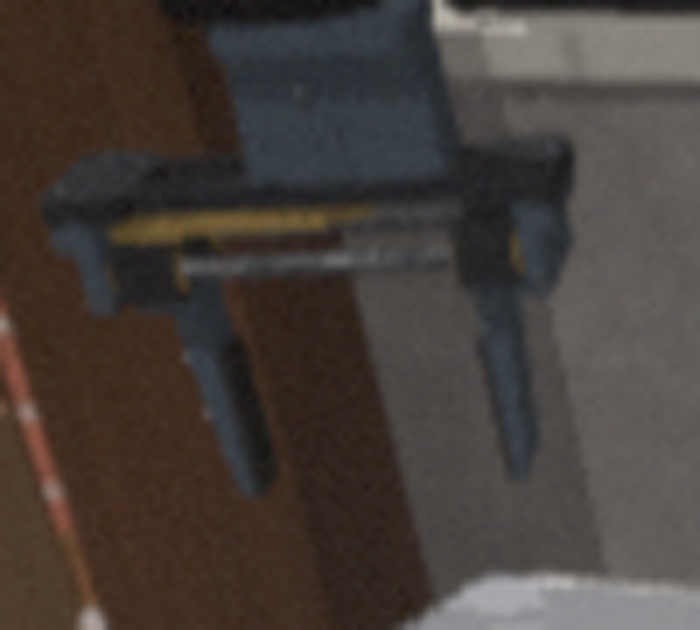

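Request:
drive_tool(moves=[{"claw":0,"dx":0,"dy":0,"dz":0,"yaw":0},{"claw":0,"dx":0,"dy":0,"dz":0,"yaw":0},{"claw":0,"dx":0,"dy":0,"dz":0,"yaw":0},{"claw":0,"dx":0,"dy":0,"dz":0,"yaw":0},{"claw":0,"dx":0,"dy":0,"dz":0,"yaw":0}])

```text
time_s: 5.85
ee_pos: [512.7, -211.6, 146.0]
ee_rot: [-180.0, 0.9, -20.4]
force: [-0.0, 0.1, -0.3]
gripper_width: 44.9
```

Request:
drive_tool(moves=[{"claw":0,"dx":0,"dy":0,"dz":0.6,"yaw":0},{"claw":0,"dx":0,"dy":0,"dz":0.6,"yaw":0},{"claw":0,"dx":0,"dy":0,"dz":0.6,"yaw":0},{"claw":0,"dx":0,"dy":0,"dz":0,"yaw":0}])

```text
time_s: 6.35
ee_pos: [511.3, -211.0, 106.3]
ee_rot: [-179.9, 1.1, -20.4]
force: [-0.6, -0.2, -0.1]
gripper_width: 45.6
```

```bash
python3 - <<'E'
from h import *
snap("wrist","3");snap("scene","3")
crop("wrist3",240,150,400,290,4,"w3c");crop("scene3",160,130,260,220,7,"c3c")
E
```

```text
(no output)
```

View pics/w3c.png

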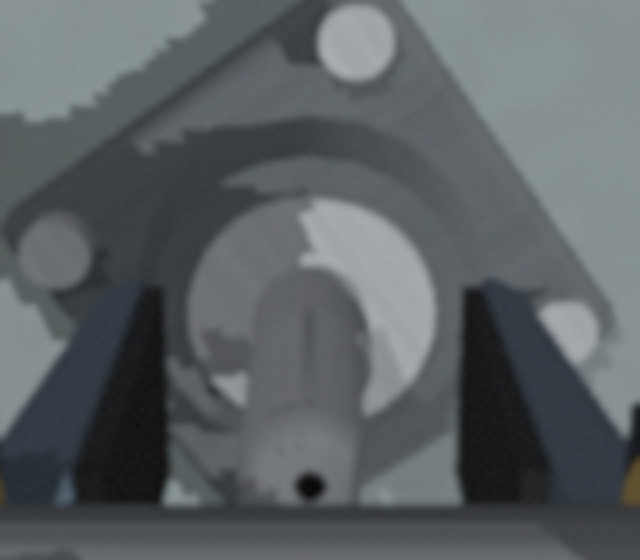

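View pics/c3c.png

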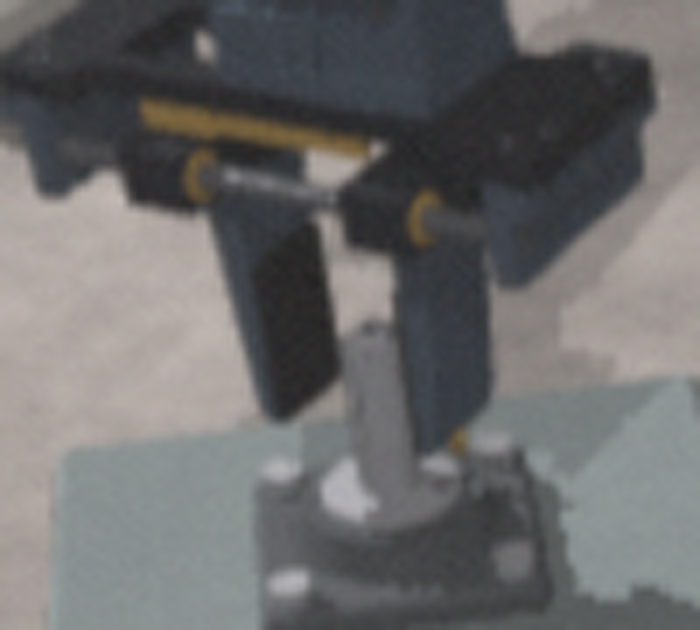

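Request:
drive_tool(moves=[{"claw":1,"dx":0,"dy":0,"dz":0,"yaw":0},{"claw":1,"dx":0,"dy":0,"dz":0,"yaw":0},{"claw":1,"dx":0,"dy":0,"dz":0,"yaw":0},{"claw":1,"dx":0,"dy":0,"dz":0,"yaw":0}], grip_force=50)

```text
time_s: 6.95
ee_pos: [513.7, -210.0, 108.7]
ee_rot: [-179.8, 0.8, -20.4]
force: [0.8, 2.0, -1.8]
gripper_width: 16.0
```

Request:
drive_tool(moves=[{"claw":1,"dx":0,"dy":0,"dz":0,"yaw":-1},{"claw":1,"dx":0,"dy":0,"dz":0,"yaw":-1},{"claw":1,"dx":0,"dy":0,"dz":0,"yaw":-1},{"claw":1,"dx":0,"dy":0,"dz":0,"yaw":-1},{"claw":1,"dx":0,"dy":0,"dz":0,"yaw":-1}])

```text
time_s: 7.58
ee_pos: [512.6, -208.5, 108.7]
ee_rot: [-179.2, 0.5, 23.9]
force: [-0.3, 2.5, -0.3]
gripper_width: 16.0
```

Request:
drive_tool(moves=[{"claw":1,"dx":-0.03,"dy":0.06,"dz":0,"yaw":-1},{"claw":1,"dx":0,"dy":0,"dz":0,"yaw":-1},{"claw":1,"dx":0,"dy":0,"dz":0,"yaw":-1},{"claw":1,"dx":0,"dy":0,"dz":0,"yaw":-1},{"claw":1,"dx":0,"dy":0,"dz":0,"yaw":-1}])

```text
time_s: 8.2
ee_pos: [510.7, -208.2, 108.7]
ee_rot: [-178.9, -0.3, 68.4]
force: [-1.0, 2.2, -0.4]
gripper_width: 16.2
```

Request:
drive_tool(moves=[{"claw":1,"dx":0,"dy":0,"dz":0,"yaw":-1},{"claw":1,"dx":0,"dy":0,"dz":0,"yaw":-1},{"claw":1,"dx":0,"dy":0,"dz":0,"yaw":-1},{"claw":1,"dx":0,"dy":0,"dz":0,"yaw":-0.9},{"claw":1,"dx":0,"dy":0,"dz":0,"yaw":0}])

```text
time_s: 8.82
ee_pos: [509.5, -209.0, 108.7]
ee_rot: [-179.2, -0.7, 103.0]
force: [-0.2, 1.6, -1.7]
gripper_width: 15.9
```

Request:
drive_tool(moves=[{"claw":1,"dx":0,"dy":0,"dz":0,"yaw":-0.25},{"claw":1,"dx":0,"dy":0,"dz":0,"yaw":0}])

```text
time_s: 9.07
ee_pos: [509.4, -209.1, 108.7]
ee_rot: [-179.2, -0.7, 105.1]
force: [-0.3, 1.8, -0.2]
gripper_width: 16.3
```

Request:
drive_tool(moves=[{"claw":-0.3,"dx":0,"dy":0,"dz":0,"yaw":0},{"claw":-0.3,"dx":0,"dy":0,"dz":0,"yaw":0},{"claw":-0.3,"dx":0,"dy":0,"dz":0,"yaw":0},{"claw":-0.3,"dx":0,"dy":0,"dz":-0.8,"yaw":0},{"claw":-0.3,"dx":0,"dy":0,"dz":-0.8,"yaw":0}])

```text
time_s: 9.7
ee_pos: [509.5, -209.8, 142.0]
ee_rot: [-179.1, -0.7, 105.1]
force: [0.3, 0.7, 1.1]
gripper_width: 59.1
```

Request:
drive_tool(moves=[{"claw":-0.3,"dx":0,"dy":0,"dz":-1,"yaw":0},{"claw":-0.3,"dx":0,"dy":0,"dz":-1,"yaw":0},{"claw":-0.3,"dx":1,"dy":0,"dz":0,"yaw":1},{"claw":-0.3,"dx":1,"dy":0,"dz":0,"yaw":1},{"claw":-0.3,"dx":1,"dy":0,"dz":0,"yaw":1}])

```text
time_s: 10.32
ee_pos: [506.5, -152.0, 191.8]
ee_rot: [-179.5, -0.1, 78.3]
force: [0.8, 0.7, 0.4]
gripper_width: 59.0
```

```bash
python3 - <<'E'
from h import *
snap("side","4");snap("scene","4");snap("wrist","4")
np.set_printoptions(precision=1,suppress=True)
crop("scene4",195,165,235,205,10,"c4c"); crop("side4",330,245,370,285,10,"d4c")
a=cv2.imread("pics/c4c.png");b=cv2.imread("pics/d4c.png");cv2.imwrite("pics/z4.png",np.hstack([a,b]))
E
```

```text
(no output)
```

View pics/z4.png

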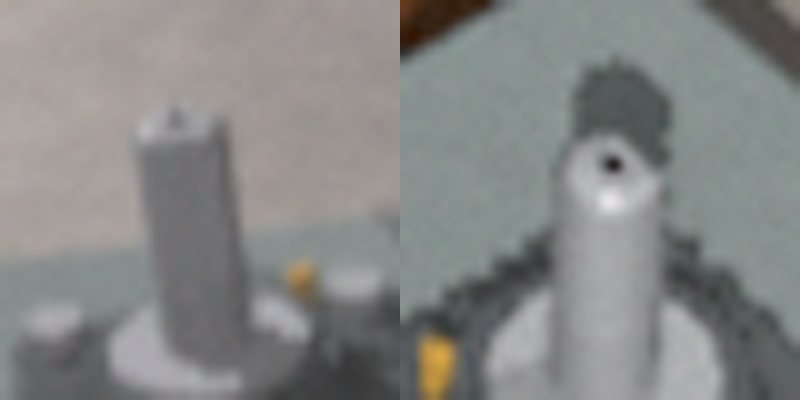

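View pics/wrist4.png

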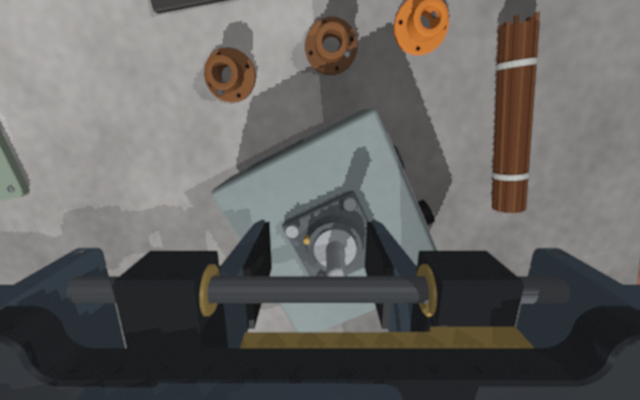

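Request:
drive_tool(moves=[{"claw":-0.3,"dx":-1,"dy":0,"dz":-0.5,"yaw":1},{"claw":-0.3,"dx":-1,"dy":0,"dz":-0.5,"yaw":1},{"claw":-0.3,"dx":-1,"dy":0,"dz":-0.5,"yaw":1},{"claw":-0.3,"dx":-1,"dy":0,"dz":-0.5,"yaw":1},{"claw":-0.3,"dx":-1,"dy":0,"dz":0,"yaw":1}])

```text
time_s: 11.1
ee_pos: [459.7, -244.8, 234.8]
ee_rot: [-179.8, 0.4, 35.3]
force: [-0.7, -0.2, -0.1]
gripper_width: 59.5
```

Request:
drive_tool(moves=[{"claw":-0.3,"dx":0,"dy":0,"dz":0,"yaw":1},{"claw":-0.3,"dx":0,"dy":0,"dz":0,"yaw":1}])

```text
time_s: 11.35
ee_pos: [458.4, -248.2, 235.9]
ee_rot: [179.9, 0.5, 17.7]
force: [-0.4, 0.1, 0.1]
gripper_width: 59.8
```

```bash
python3 - <<'E'
from h import *
f=snap("wrist","5"); np.set_printoptions(precision=1,suppress=True)
p=proj(f,[512,-211,174]);print(p, telemetry.state()["ee_pos"])
u,v=map(int,p); crop("wrist5",u-50,v-50,u+50,v+50,7,"w5c"); print(u-50,v-50)
E
```

```text
[296.2 132.1] [ 458.4 -248.3  236. ]
246 82
```

View pics/w5c.png

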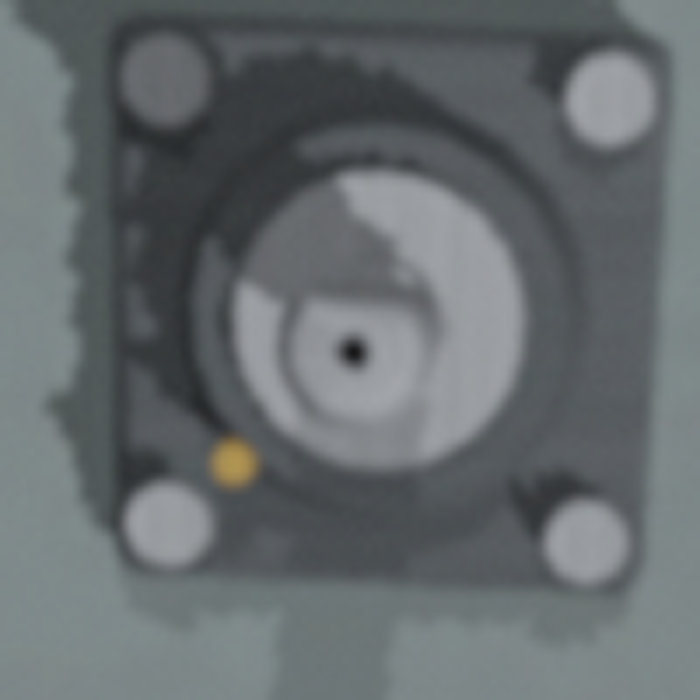

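Request:
drive_tool(moves=[{"claw":-0.5,"dx":0.3,"dy":-1,"dz":0,"yaw":0},{"claw":-0.5,"dx":0.3,"dy":-1,"dz":0,"yaw":0},{"claw":-0.5,"dx":0.3,"dy":-1,"dz":0,"yaw":0},{"claw":-0.5,"dx":0.3,"dy":-1,"dz":0,"yaw":0},{"claw":-0.5,"dx":0.3,"dy":-1,"dz":0,"yaw":0}])

```text
time_s: 12.02
ee_pos: [456.2, -143.3, 236.3]
ee_rot: [179.8, 0.5, 18.2]
force: [0.9, -0.3, -0.1]
gripper_width: 68.4
```

Request:
drive_tool(moves=[{"claw":-0.5,"dx":0.3,"dy":-1,"dz":0,"yaw":0},{"claw":-0.5,"dx":0.3,"dy":-1,"dz":0,"yaw":0},{"claw":-0.5,"dx":0.3,"dy":-1,"dz":0,"yaw":0},{"claw":-0.5,"dx":0.3,"dy":-1,"dz":0,"yaw":0},{"claw":-0.5,"dx":0.3,"dy":-1,"dz":0,"yaw":0}])

```text
time_s: 12.65
ee_pos: [452.3, -34.2, 236.8]
ee_rot: [179.7, 0.4, 19.1]
force: [0.6, -0.4, 0.2]
gripper_width: 68.6
```

Request:
drive_tool(moves=[{"claw":-0.5,"dx":0.3,"dy":-1,"dz":0,"yaw":0},{"claw":-0.5,"dx":0.3,"dy":-1,"dz":0,"yaw":0},{"claw":-0.5,"dx":0.3,"dy":-1,"dz":0,"yaw":0},{"claw":-0.5,"dx":0.3,"dy":-1,"dz":0,"yaw":0},{"claw":-0.5,"dx":0.3,"dy":-1,"dz":0,"yaw":0}])

```text
time_s: 13.28
ee_pos: [446.3, 74.7, 237.2]
ee_rot: [179.6, 0.3, 20.0]
force: [-0.2, 0.5, 0.1]
gripper_width: 68.5
```

Request:
drive_tool(moves=[{"claw":-0.5,"dx":0,"dy":0,"dz":1,"yaw":-1},{"claw":-0.5,"dx":0,"dy":0,"dz":1,"yaw":-1},{"claw":-0.5,"dx":0,"dy":0,"dz":0,"yaw":-0.5},{"claw":-0.5,"dx":0,"dy":0,"dz":0,"yaw":0}])

```text
time_s: 13.78
ee_pos: [445.8, 77.0, 197.1]
ee_rot: [179.7, 0.4, 43.0]
force: [0.1, 0.5, -0.1]
gripper_width: 68.7
```

```bash
python3 - <<'E'
from h import *
f=snap("wrist","6"); np.set_printoptions(precision=1,suppress=True)
p=proj(f,[497.1,129,50]);print(p, telemetry.state()["ee_pos"],telemetry.state()["ee_rot"])
u,v=map(int,p); x0=max(u-60,0);y0=max(v-60,0);crop("wrist6",x0,y0,u+60,v+60,6,"w6c"); print(x0,y0)
E
```

```text
[314.4 117. ] [445.7  76.9 197. ] [179.7   0.4  43. ]
254 56
```

View pics/w6c.png

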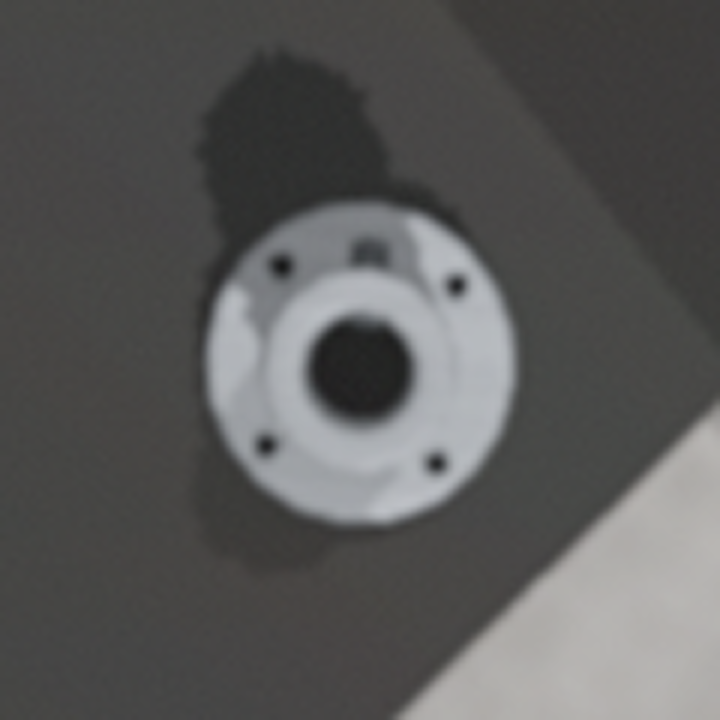

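```bash
python3 - <<'E'
from h import *
f=ld("wrist6"); np.set_printoptions(precision=1,suppress=True)
g=lambda u,v,z: onz(f,254+u/6,56+v/6,z)[:2]
c=g(361,368,50);print("c",c)
b=[g(*p,20) for p in [(281,265),(457,285),(437,463),(266,445)]];m=np.mean(b,0);print(m)
for p in b: e=p-m;print(np.linalg.norm(e),np.degrees(np.arctan2(e[1],e[0])))
for p,z in [((371,252),35),((371,248),35),((365,320),35)]:
  e=g(*p,z)-(c+m)/2;print("screw",np.linalg.norm(e),np.degrees(np.arctan2(e[1],e[0])))
# flange centre
print(g(361,363,20))
E
```

```text
c [496.6 128.9]
[496.1 128.8]
25.647606236247665 82.11969002023002
25.576717367389747 -8.185881096141241
25.576218158712436 -97.78794337258236
25.617667488338906 171.97434762051964
screw 21.868735213862127 37.49353677140548
screw 22.60947959644278 37.67246744240056
screw 9.019324872263818 37.315602255954765
[496.6 129.1]
```

Request:
drive_tool(moves=[{"claw":-0.5,"dx":0,"dy":0,"dz":0.5,"yaw":0.66},{"claw":-0.5,"dx":0.9,"dy":-0.14,"dz":0.8,"yaw":0},{"claw":-0.5,"dx":0.9,"dy":-0.14,"dz":0.8,"yaw":0},{"claw":-0.5,"dx":0.9,"dy":-0.14,"dz":0.5,"yaw":0},{"claw":-0.5,"dx":0.8,"dy":-0.14,"dz":0,"yaw":0}])

```text
time_s: 14.45
ee_pos: [498.7, 131.6, 142.3]
ee_rot: [179.6, 0.2, 37.3]
force: [1.3, -0.8, 0.6]
gripper_width: 68.5
```

Request:
drive_tool(moves=[{"claw":-0.5,"dx":-0.17,"dy":0.04,"dz":1,"yaw":0},{"claw":-0.5,"dx":0,"dy":0,"dz":1,"yaw":0},{"claw":-0.5,"dx":0,"dy":0,"dz":1,"yaw":0},{"claw":-0.5,"dx":0,"dy":0,"dz":1,"yaw":0},{"claw":-0.5,"dx":0,"dy":0,"dz":0,"yaw":0}])

```text
time_s: 15.08
ee_pos: [503.2, 133.5, 60.9]
ee_rot: [179.5, -0.0, 37.6]
force: [0.1, -0.1, 1.2]
gripper_width: 68.3
```

```bash
python3 - <<'E'
from h import *
s=telemetry.state(); np.set_printoptions(precision=1,suppress=True);print(s["ee_pos"],s["ee_rot"])
snap("wrist","7");snap("scene","7")
crop("wrist7",200,150,440,330,3,"w7c");crop("scene7",320,150,420,250,6,"c7c")
E
```

```text
[503.2 133.5  60.9] [179.5  -0.   37.6]
```

View pics/w7c.png

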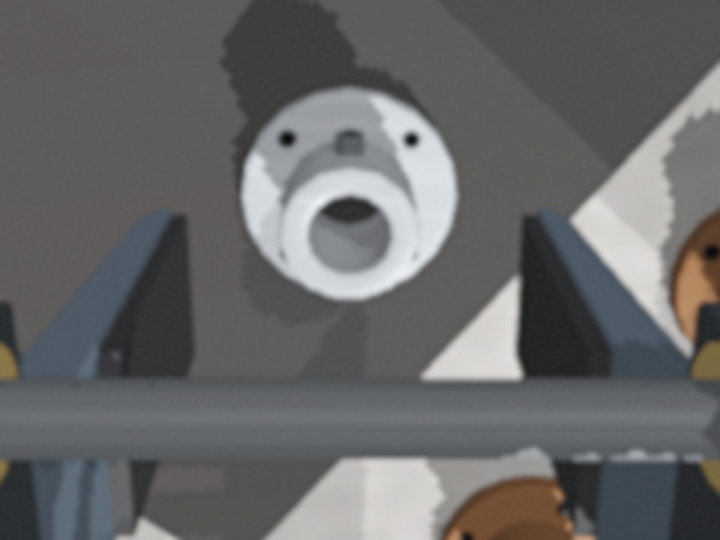

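View pics/c7c.png

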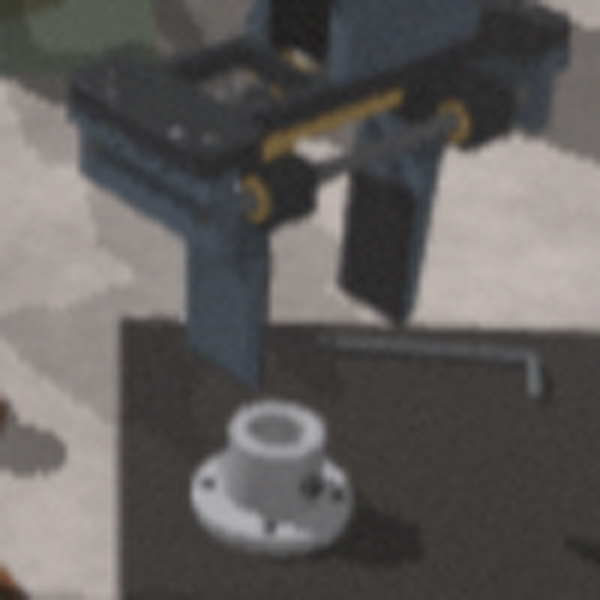

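Request:
drive_tool(moves=[{"claw":-0.5,"dx":-0.4,"dy":-0.02,"dz":0,"yaw":0.05},{"claw":-0.5,"dx":-0.1,"dy":0,"dz":0.8,"yaw":0},{"claw":-0.5,"dx":-0.1,"dy":0,"dz":0.8,"yaw":0},{"claw":-0.5,"dx":0,"dy":0,"dz":0,"yaw":0}])

```text
time_s: 15.68
ee_pos: [496.8, 126.6, 33.8]
ee_rot: [179.2, -0.6, 37.1]
force: [-0.9, -0.3, -0.4]
gripper_width: 68.0
```

Request:
drive_tool(moves=[{"claw":-0.5,"dx":0,"dy":-0.1,"dz":0.6,"yaw":0},{"claw":-0.5,"dx":-0.04,"dy":0,"dz":0.6,"yaw":0},{"claw":-0.5,"dx":0,"dy":0,"dz":0,"yaw":0}])

```text
time_s: 16.05
ee_pos: [496.3, 127.9, 10.0]
ee_rot: [179.1, -0.8, 37.1]
force: [-0.7, 0.8, -0.3]
gripper_width: 68.7
```

Request:
drive_tool(moves=[{"claw":-0.5,"dx":0,"dy":-0.05,"dz":0.55,"yaw":0},{"claw":-0.5,"dx":0,"dy":0,"dz":0.5,"yaw":0},{"claw":-0.5,"dx":0,"dy":0,"dz":0,"yaw":0}])

```text
time_s: 16.42
ee_pos: [496.3, 128.7, -12.5]
ee_rot: [179.1, -0.8, 37.1]
force: [-0.5, 0.2, -0.0]
gripper_width: 68.2
```

```bash
python3 - <<'E'
from h import *
s=telemetry.state(); np.set_printoptions(precision=1,suppress=True);print(s["ee_pos"],s["ee_rot"],s["force"])
snap("wrist","8");snap("scene","8");snap("side","8")
crop("wrist8",200,150,440,330,3,"w8c");crop("scene8",320,150,420,250,6,"c8c");crop("side8",230,130,340,230,6,"d8c")
E
```

```text
[496.3 128.7 -12.5] [179.1  -0.8  37.1] [-0.5  0.2 -0. ]
```

View pics/w8c.png

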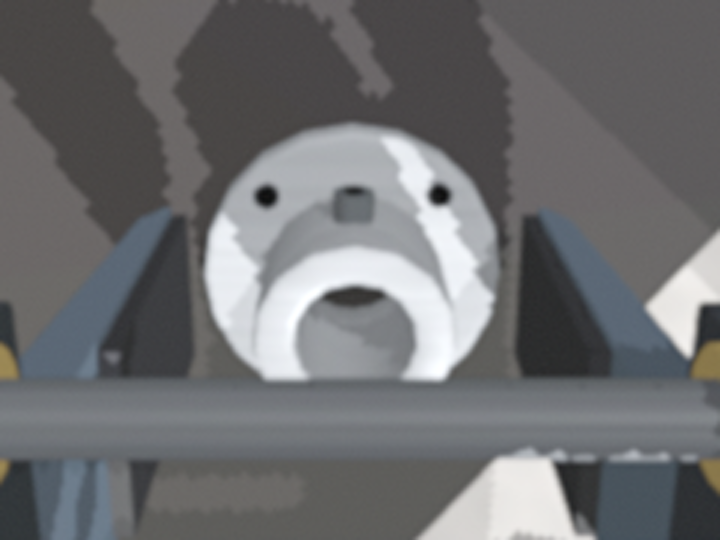

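View pics/c8c.png

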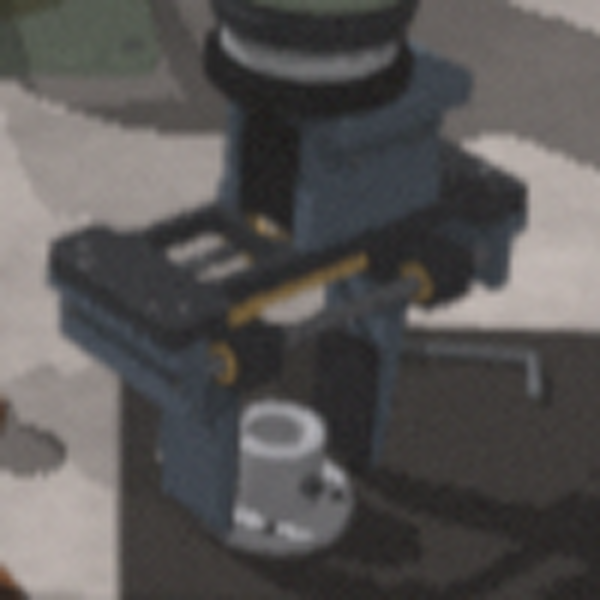

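View pics/d8c.png

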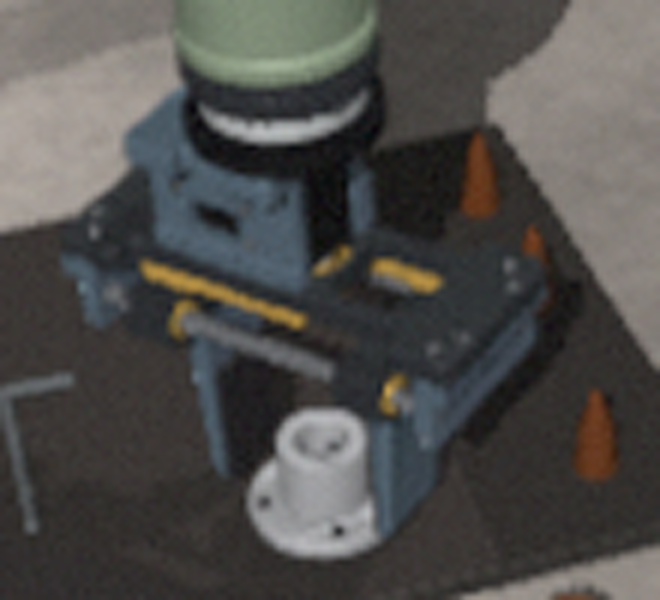

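Request:
drive_tool(moves=[{"claw":1,"dx":0,"dy":0,"dz":0,"yaw":0},{"claw":1,"dx":0,"dy":0,"dz":0,"yaw":0},{"claw":1,"dx":0,"dy":0,"dz":0,"yaw":0},{"claw":1,"dx":0,"dy":0,"dz":0,"yaw":0},{"claw":1,"dx":0,"dy":0,"dz":0,"yaw":0}], grip_force=40)

```text
time_s: 17.2
ee_pos: [497.8, 129.2, -10.6]
ee_rot: [179.1, -1.0, 37.1]
force: [0.6, -0.1, -0.9]
gripper_width: 36.1
```

```bash
python3 - <<'E'
from h import *
s=telemetry.state();pickle.dump(s,open("pics/grasp.pkl","wb"));print(s["ee_pos"],s["ee_rot"],s["force"],s["gripper_width"])
E
```

```text
[497.7845421  129.15729639 -10.57993404] [179.05517866  -1.0210597   37.11007497] [ 0.63384568 -0.10155918 -0.90167072] 36.12719766155708
```

Request:
drive_tool(moves=[{"claw":1,"dx":0,"dy":0,"dz":-0.5,"yaw":0},{"claw":1,"dx":0,"dy":0,"dz":-0.8,"yaw":0},{"claw":1,"dx":0,"dy":0,"dz":-1,"yaw":0},{"claw":1,"dx":0,"dy":0,"dz":-1,"yaw":0},{"claw":1,"dx":0,"dy":0,"dz":-1,"yaw":0}])

```text
time_s: 17.82
ee_pos: [492.7, 128.5, 76.9]
ee_rot: [179.2, -0.6, 37.1]
force: [0.1, 0.2, -2.7]
gripper_width: 36.1
```

Request:
drive_tool(moves=[{"claw":1,"dx":0,"dy":0,"dz":-1,"yaw":0},{"claw":1,"dx":0,"dy":0,"dz":-1,"yaw":0},{"claw":1,"dx":0,"dy":0,"dz":-1,"yaw":0},{"claw":1,"dx":0,"dy":0,"dz":-1,"yaw":0},{"claw":1,"dx":0,"dy":0,"dz":-1,"yaw":0}])

```text
time_s: 18.45
ee_pos: [488.4, 128.2, 181.3]
ee_rot: [179.2, -0.5, 37.1]
force: [-0.2, -0.6, -3.5]
gripper_width: 36.2
```

Request:
drive_tool(moves=[{"claw":1,"dx":0,"dy":0,"dz":0,"yaw":1},{"claw":1,"dx":0,"dy":0,"dz":0,"yaw":1},{"claw":1,"dx":0,"dy":0,"dz":0,"yaw":0.5},{"claw":1,"dx":0,"dy":0,"dz":0,"yaw":0}])

```text
time_s: 18.95
ee_pos: [487.7, 127.9, 184.2]
ee_rot: [179.5, -0.9, 15.0]
force: [-0.8, 0.4, -3.1]
gripper_width: 36.4
```

```bash
cat >> h.py <<'E'
from scipy.spatial.transform import Rotation as Ro
SH=np.array([512,-211.])
def RR(r): return Ro.from_euler("xyz",r,degrees=True).as_matrix()
def hub(verbose=True):
    np.set_printoptions(precision=2,suppress=True)
    g=pickle.load(open("pics/grasp.pkl","rb"));s=telemetry.state()
    Rg=RR(g["ee_rot"]);R=RR(s["ee_rot"])
    D=R@Rg.T
    u=s["ee_pos"]+D@(np.array([496.4,128.9,12])-g["ee_pos"])
    t=s["ee_pos"]+D@(np.array([496.4,128.9,50])-g["ee_pos"])
    sc=D@np.array([np.cos(np.radians(37.1)),np.sin(np.radians(37.1)),0])
    print("t",s["time_s"],"tcp",s["ee_pos"],s["ee_rot"],"w",s["gripper_width"],"F",s["force"])
    print("hub under",u,"top",t,"tilt xy deg",np.degrees(D[:2,2]),"screw az",np.degrees(np.arctan2(sc[1],sc[0])))
    e=np.array([*(SH-u[:2]),0]); print("to shaft, tool units",R.T@e/20, "top",R.T@np.array([*(SH-t[:2]),0])/20)
E
python3 -c "
from h import *
hub()"
```

```text
t 18.95 tcp [487.67 127.89 184.24] [179.46  -0.87  14.99] w 36.37003617161919 F [-0.81  0.42 -3.14]
hub under [486.39 128.04 206.83] top [486.55 127.8  244.83] tilt xy deg [ 0.25 -0.35] screw az 14.990834056414789
to shaft, tool units [-3.15 16.71  0.11] top [-3.15 16.69  0.11]
```

Request:
drive_tool(moves=[{"claw":1,"dx":-0.2,"dy":0.6,"dz":0,"yaw":0},{"claw":1,"dx":-0.2,"dy":1,"dz":0,"yaw":0},{"claw":1,"dx":-0.2,"dy":1,"dz":0,"yaw":0},{"claw":1,"dx":-0.2,"dy":1,"dz":0,"yaw":0},{"claw":1,"dx":-0.2,"dy":1,"dz":0,"yaw":0}])

```text
time_s: 19.58
ee_pos: [490.7, 28.7, 184.8]
ee_rot: [179.4, -0.7, 15.4]
force: [0.4, -0.2, -2.5]
gripper_width: 36.0
```

Request:
drive_tool(moves=[{"claw":1,"dx":-0.2,"dy":1,"dz":0,"yaw":0},{"claw":1,"dx":-0.2,"dy":1,"dz":0,"yaw":0},{"claw":1,"dx":-0.2,"dy":1,"dz":0,"yaw":0},{"claw":1,"dx":-0.2,"dy":1,"dz":0,"yaw":0},{"claw":1,"dx":-0.2,"dy":1,"dz":0,"yaw":0}])

```text
time_s: 20.2
ee_pos: [495.5, -80.5, 185.8]
ee_rot: [179.3, -0.6, 15.6]
force: [0.9, 0.7, -2.5]
gripper_width: 35.8
```

Request:
drive_tool(moves=[{"claw":1,"dx":-0.2,"dy":1,"dz":0,"yaw":0},{"claw":1,"dx":-0.2,"dy":1,"dz":0,"yaw":0},{"claw":1,"dx":-0.2,"dy":1,"dz":0,"yaw":0},{"claw":1,"dx":-0.2,"dy":0.8,"dz":0,"yaw":0},{"claw":1,"dx":0,"dy":0,"dz":0,"yaw":0}])

```text
time_s: 20.82
ee_pos: [497.7, -164.9, 186.5]
ee_rot: [179.3, -0.4, 15.6]
force: [0.3, 0.2, -2.9]
gripper_width: 36.3
```

```bash
python3 -c "
from h import *
hub()
snap('scene','9');snap('side','9')
crop('side9',280,150,420,300,4,'d9c')
"
```

```text
t 20.825 tcp [ 497.7  -164.89  186.47] [179.26  -0.41  15.62] w 36.330616466734575 F [ 0.32  0.23 -2.86]
hub under [ 496.57 -164.64  209.06] top [ 497.   -164.66  247.06] tilt xy deg [ 0.64 -0.03] screw az 15.61075679537945
to shaft, tool units [0.12 2.44 0.03] top [0.1  2.43 0.03]
```

View pics/d9c.png

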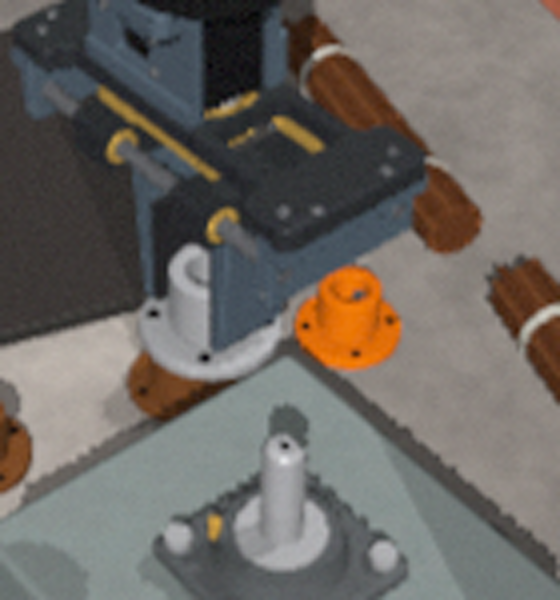

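View pics/scene9.png

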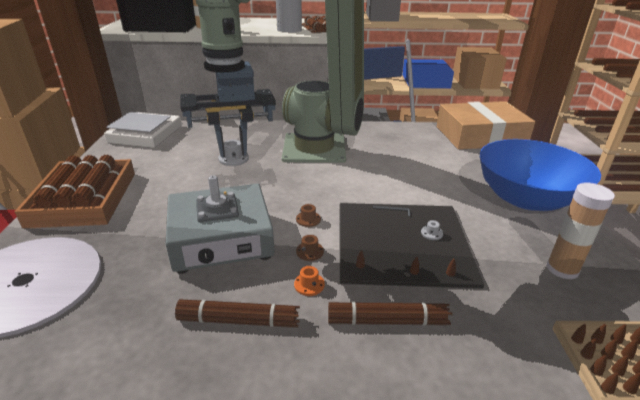

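Hub held, under it all else undisturbed (hub at about (233,152) in the scene view, shaft at (213,180)). Move over the shaft.

Request:
drive_tool(moves=[{"claw":1,"dx":0.05,"dy":0.8,"dz":0,"yaw":0.03},{"claw":1,"dx":0.05,"dy":0.8,"dz":0,"yaw":0},{"claw":1,"dx":0,"dy":0.7,"dz":0,"yaw":0},{"claw":1,"dx":0,"dy":0,"dz":0,"yaw":0}])

```text
time_s: 21.42
ee_pos: [513.5, -209.6, 187.1]
ee_rot: [179.3, -0.4, 15.5]
force: [1.1, 0.8, -3.5]
gripper_width: 36.1
```

```bash
python3 -c "
from h import *
hub()"
```

```text
t 21.425 tcp [ 513.51 -209.65  187.06] [179.28  -0.44  15.53] w 36.07975022829768 F [ 1.08  0.8  -3.47]
hub under [ 512.37 -209.4   209.65] top [ 512.78 -209.44  247.65] tilt xy deg [ 0.62 -0.06] screw az 15.526968834199018
to shaft, tool units [-0.04  0.07  0.  ] top [-0.06  0.06  0.  ]
```

Request:
drive_tool(moves=[{"claw":1,"dx":-0.05,"dy":0.07,"dz":0.4,"yaw":0.03},{"claw":1,"dx":0,"dy":0,"dz":0.4,"yaw":0},{"claw":1,"dx":0,"dy":0,"dz":0.3,"yaw":0},{"claw":1,"dx":0,"dy":0,"dz":0,"yaw":0}])

```text
time_s: 21.92
ee_pos: [512.1, -210.5, 162.6]
ee_rot: [179.4, -0.3, 15.3]
force: [-0.0, 0.1, -2.9]
gripper_width: 36.2
```

```bash
python3 -c "
from h import *
hub()
snap('scene','10');snap('side','10');snap('wrist','10')
crop('side10',290,190,410,300,5,'d10c');crop('scene10',165,130,265,230,6,'c10c');crop('wrist10',220,160,420,310,4,'w10c')
"
```

```text
t 21.925 tcp [ 512.09 -210.5   162.61] [179.41  -0.34  15.28] w 36.200265746448295 F [-0.01  0.09 -2.86]
hub under [ 511.01 -210.28  185.21] top [ 511.51 -210.39  223.21] tilt xy deg [ 0.75 -0.16] screw az 15.278121728421127
to shaft, tool units [0.04 0.05 0.  ] top [0.02 0.04 0.  ]
```

View pics/d10c.png

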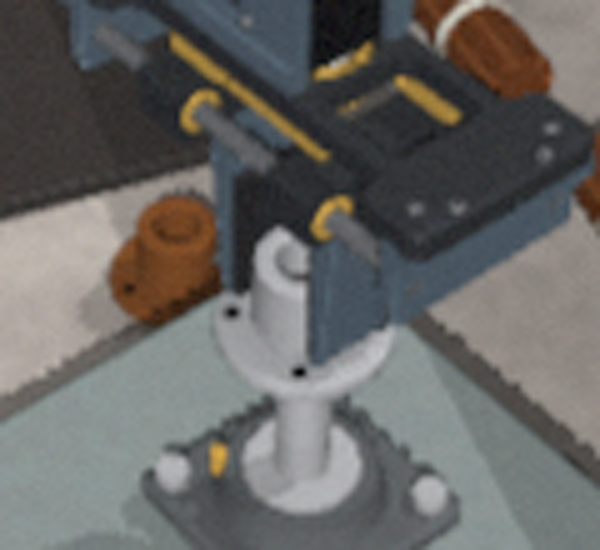

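View pics/c10c.png

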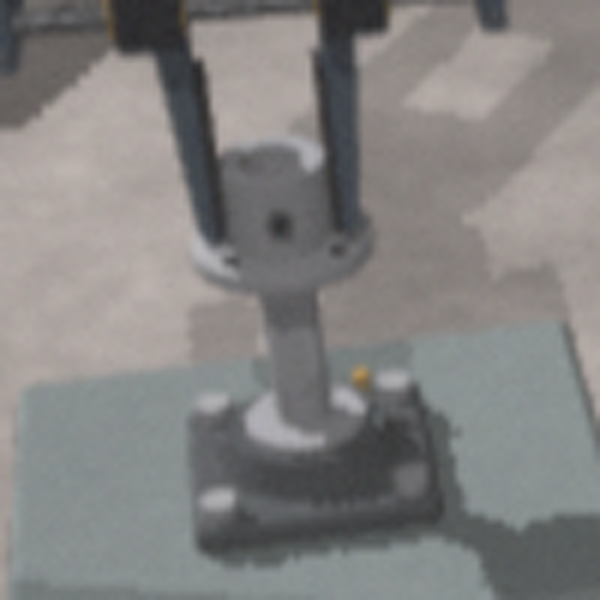

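View pics/w10c.png

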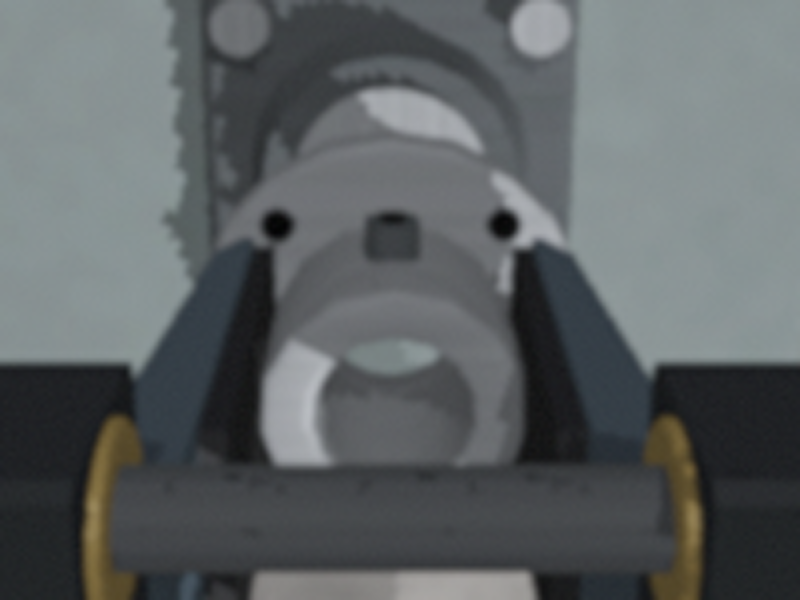

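Request:
drive_tool(moves=[{"claw":1,"dx":0.03,"dy":0.05,"dz":0.25,"yaw":0},{"claw":1,"dx":0,"dy":0,"dz":0.25,"yaw":0},{"claw":1,"dx":0,"dy":0,"dz":0.25,"yaw":0},{"claw":1,"dx":0,"dy":0,"dz":0,"yaw":0}])

```text
time_s: 22.58
ee_pos: [514.1, -211.9, 148.0]
ee_rot: [179.3, -0.5, 15.3]
force: [-0.1, 0.5, -2.2]
gripper_width: 36.1
```

```bash
python3 -c "
from h import *
hub()
s=ld('scene10');d=ld('side10')
for z,p in((223,[511.5,-210.4,223.2]),): print((proj(s,p)-[165,130])*6,(proj(d,p)-[290,190])*5)"
```

```text
t 22.575 tcp [ 514.07 -211.87  147.96] [179.31  -0.46  15.29] w 36.130299838266616 F [-0.05  0.54 -2.18]
hub under [ 512.93 -211.64  170.55] top [ 513.33 -211.7   208.55] tilt xy deg [ 0.6 -0.1] screw az 15.279545526732868
to shaft, tool units [-0.04 -0.04 -0.  ] top [-0.05 -0.05 -0.  ]
[265.7  152.99] [307.87 256.24]
```

Request:
drive_tool(moves=[{"claw":1,"dx":-0.06,"dy":-0.04,"dz":0.2,"yaw":0},{"claw":1,"dx":0,"dy":0,"dz":0.2,"yaw":0},{"claw":1,"dx":0,"dy":0,"dz":0,"yaw":0}])

```text
time_s: 22.95
ee_pos: [512.7, -211.5, 139.4]
ee_rot: [179.3, -0.5, 15.3]
force: [0.6, -0.4, -3.3]
gripper_width: 36.4
```

```bash
python3 -c "
from h import *
hub()"
```

```text
t 22.95 tcp [ 512.71 -211.51  139.4 ] [179.31  -0.47  15.28] w 36.36174882906997 F [ 0.65 -0.4  -3.34]
hub under [ 511.57 -211.27  162.  ] top [ 511.97 -211.33  199.99] tilt xy deg [ 0.6 -0.1] screw az 15.276146948098761
to shaft, tool units [ 0.02 -0.01  0.  ] top [ 0.01 -0.02 -0.  ]
```

Request:
drive_tool(moves=[{"claw":1,"dx":0.01,"dy":0,"dz":0.2,"yaw":0},{"claw":1,"dx":0,"dy":0,"dz":0.2,"yaw":0},{"claw":1,"dx":0,"dy":0,"dz":0.2,"yaw":0},{"claw":1,"dx":0,"dy":0,"dz":0,"yaw":0}])

```text
time_s: 23.45
ee_pos: [513.1, -211.6, 126.6]
ee_rot: [179.3, -0.5, 15.3]
force: [0.2, 0.7, -3.4]
gripper_width: 35.6
```

```bash
python3 -c "
from h import *
hub()"
```

```text
t 23.45 tcp [ 513.12 -211.61  126.56] [179.3   -0.47  15.28] w 35.55390619346742 F [ 0.22  0.68 -3.36]
hub under [ 511.97 -211.37  149.15] top [ 512.37 -211.43  187.15] tilt xy deg [ 0.6  -0.09] screw az 15.277499217545252
to shaft, tool units [ 0.01 -0.02 -0.  ] top [-0.01 -0.03 -0.  ]
```

Request:
drive_tool(moves=[{"claw":1,"dx":0,"dy":-0.02,"dz":0.2,"yaw":0},{"claw":1,"dx":0,"dy":0,"dz":0.2,"yaw":0},{"claw":1,"dx":0,"dy":0,"dz":0.2,"yaw":0},{"claw":1,"dx":0,"dy":0,"dz":0,"yaw":0}])

```text
time_s: 23.95
ee_pos: [513.2, -211.3, 113.7]
ee_rot: [179.3, -0.5, 15.3]
force: [0.4, -0.0, -2.9]
gripper_width: 36.2
```

```bash
python3 -c "
from h import *
hub()
snap('scene','11');snap('side','11');snap('wrist','11')
crop('side11',300,210,410,300,6,'d11c');crop('scene11',175,140,265,220,8,'c11c');crop('wrist11',240,190,400,300,5,'w11c')
"
```

```text
t 23.95 tcp [ 513.18 -211.34  113.74] [179.3   -0.47  15.28] w 36.153656091459496 F [ 0.41 -0.01 -2.9 ]
hub under [ 512.03 -211.1   136.34] top [ 512.43 -211.16  174.33] tilt xy deg [ 0.59 -0.09] screw az 15.277116200249736
to shaft, tool units [-0.   -0.01 -0.  ] top [-0.02 -0.01 -0.  ]
```

View pics/d11c.png

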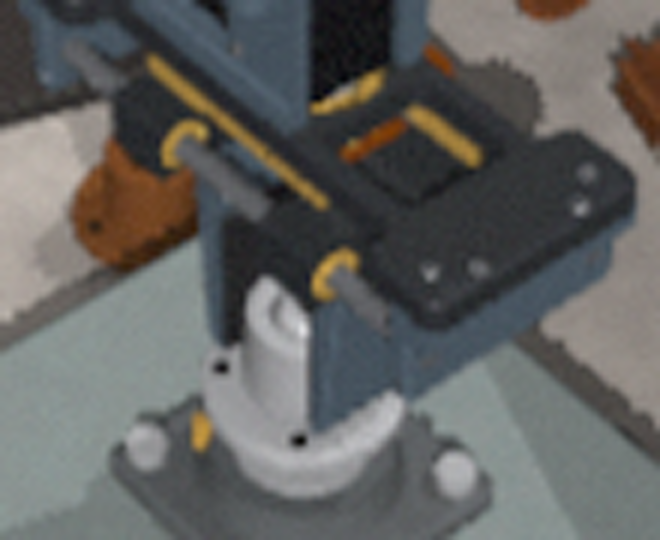

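View pics/c11c.png

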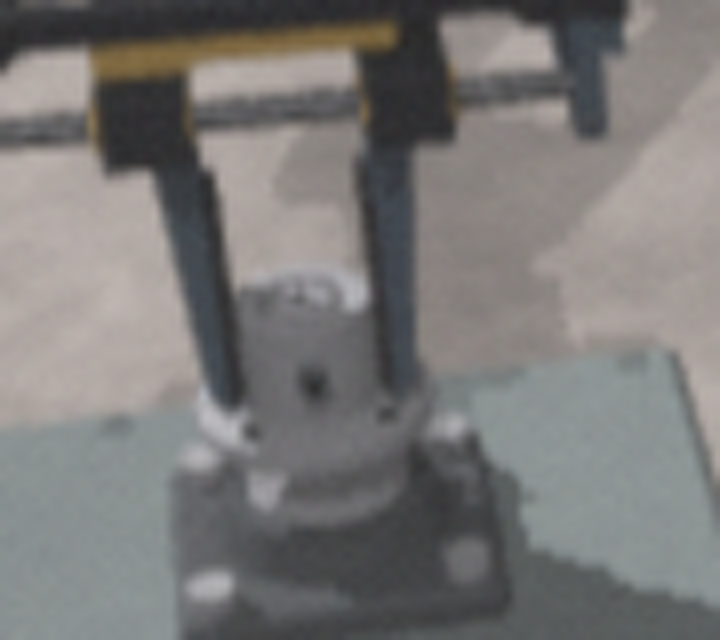

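View pics/w11c.png

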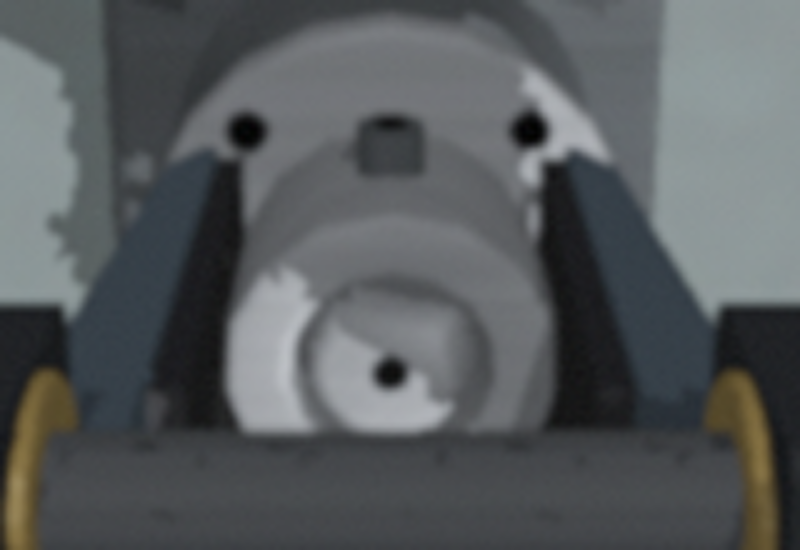

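```bash
python3 -c "
from h import *
hub()
print(job.job_done())
hub()"
```

```text
t 24.1 tcp [ 513.61 -211.49  114.26] [179.26  -0.53  15.28] w 36.487069148017916 F [-0.15 -0.44 -2.08]
hub under [ 512.44 -211.24  136.85] top [ 512.79 -211.29  174.85] tilt xy deg [ 0.53 -0.07] screw az 15.275002035674166
to shaft, tool units [-0.02 -0.02 -0.  ] top [-0.03 -0.02 -0.  ]
the job is handed in; nothing more can be done
None
the job is handed in; nothing more can be done
```

I turned the shaft by its flat to face the front. I then picked the large hub with its screw square to the jaws, lowered it over the shaft without any contact force, and handed the job in at 24 s with the hub still held. The hand-in gives no verdict, so I don't know how it was judged.

**Last checks:**
- **Screw direction:** the screw points to 15.3°, and the front of the base faces about 15.2°. In the last wrist picture I took of the bare shaft, the flat's edge ran within about 2° of parallel to the front.
- **Height:** the hub's top is computed at about 174.9 mm, so 0.3–0.9 mm above the shaft end at 174 mm. It crept up from 174.3 mm while I took the final pictures, and I did not correct it. In the pictures it looks flush.
- **Level and centring:** the tilt is about 0.6°, and the hub is within about 1 mm of the shaft axis. The shaft end shows centred in the bore.
- **Everything else:** nothing looked moved in the scene pictures on the way over. I did not check again at the end.

**Disagreement found:** the pictures showed the real fingertips about 37.5 mm above the reported tool point. Because of this, my first attempt to grip the shaft closed on air above it. I allowed for this offset in every grasp afterwards.

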